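# Find the loaded grinding jar by weight and show it to the code reader

## Robot

A 6-joint arm with a two-finger parallel gripper is mounted at the origin on a cart in front of the work surface, level with it; the furniture and walls round the work are solid. World frame = base frame: x ahead of the robot, y to its left, z up, the work surface at z = 0. Lengths are in m, angles in rad, forces in N, time in s.
With the tool pointing down it reaches from about 0.15 to 0.775 m from the base axis. Payload 6.1 kg.
Tool frame: the origin (TCP) lies at the very end of the fingers, on their centre line; the grasp point (between the pads) lies 19 mm behind it; z points along the fingers, y is the direction in which the jaws open and shut (so a half turn about z gives the same grasp; the last joint's range is limited). The gripper opens to 85 mm and grips with 20 to 120 N. Pads are 22 mm wide; open, the fingers measure 114 mm over their backs; the gripper's body (76 mm by 85 mm) begins 54 mm behind the grasp point. The pads swing forward as they close: fully open they stand 13 mm farther back than shut.
Start: joints at [-1.257, 0.126, -0.04, 1.405, 0, 1.571], TCP at [0.162, -0.499, 0.231] pointing down, gripper open.
Joint ranges: [-2.72, 2.72], [-0.95, 1.95], [-1.27, 1.35], [-1.78, 2.02], [-1.46, 1.47], [-3.14, 3.14]. Speed limits (rad/s): [2.39, 2.39, 3.01, 3.14, 3.14, 3.14].

## Interface

Orientations are given as [roll, pitch, yaw] about the fixed x, y, z axes, in that order (R = Rz(yaw) Ry(pitch) Rx(roll)).
In Python, from workcell import sensors, imaging, ticket, spotter gives the robot as it stands.
- The arm moves only by the shell command python3 -m inch 'ROWS' [OPENING]. ROWS is text: rows parted by semicolons, each of 6 numbers parted by spaces: the shift along the tool's x, y, z in m, then the turn, a rotation vector about the tool's x, y, z in rad. A call has 1 to 20 rows; each row is the pose to reach, as a shift and turn from the pose measured when the call began, along the tool's axes at that moment; what a row does not reach only later rows make up. A row lasts 1/12 s, in which the tool goes at most 41.7 mm and 7.16 degrees, less where a joint would pass 70% of its speed; a pose out of reach is approached as far as the arm can. A call with a gripper value outside its range is refused whole. OPENING is the opening, from 0 (shut) to 1 (fully open), set as the call begins (- or left out, the last holds). The fingers move at their own pace and stop on an object; the grip force is fixed at half the most. Time passes only in rows, so rows that repeat a pose let the fingers close. It gives the time, the measured TCP pose, the force and the opening at its end, in the units of the state.
- sensors.get_state(): the state, without advancing time (a new reading comes with each control period).
- imaging.grab_frame(name): name is "side" or "top" or "wrist"; returns the picture (480x640x3 uint8, blue, green, red); there is no depth.
- imaging.camera_params(name): a dict with "vertical_fov" (degrees; the focal length in pixels is half the picture's height over the tangent of half this angle, whatever the lens; pixels are square), "cx", "cy" (the principal point, pixels), "camera_from_world" (4x4, takes a point from world to camera coordinates); the wrist camera has in their place "hand_eye" (4x4, takes a point from camera to tool coordinates, whose origin is the TCP and whose axes are the flange's). Camera axes: x right, y up, looking along -z (the intrinsics and any distortion apply to the point x, -y, -z); pixel columns grow to the right and rows downward; lengths in m; the calibration is good to about 2 mm. A picture is of the moment at which its call begins: read the wrist's pose just before it. camera_params takes no time and is no camera call.
- ticket.job_done(): hands the job in, once; it reports no verdict.
Trained networks look in the newest picture that a camera, given by its name, has taken for a name from the list of things; names that differ only in an ending like _2 or _b are one class to them, and where a whole thing is asked for, a point or a joint stands for the part that bears it (a point fixed in the world has none). Each returns a list of dicts, best first, with "p" (0 to 1); they miss things now and then, are a little off and sometimes report something else, mostly with a low value. They report only what shows in the picture. A call takes as long as a camera call. They do not tell look-alikes from the thing itself.
- spotter.regions_of(camera, target): "pixels" (480x640 bool, what is visible of it) and "box" ([left, top, right, bottom] in pixels, round what is visible of it).
The state is a dict: "t": time; "joint_pos": joint angles; "joint_velocities": joint speeds; "effort": joint torques, N m; "eef_pos": TCP position; "tool_rot": TCP orientation; "contact_force": force on the tool from outside, world axes, zero at the start; "moment": the same for the moment, N m; "opening": finger opening in m.
Only numpy, scipy, OpenCV 4.12 (cv2) and the standard library are available. Lean on these libraries where they do the work, as an engineer would, in place of code of your own. Each camera call takes 0.05 s, during which the arm holds its last target.

## Task

The two closed steel grinding jars on the rubber mat look the same, but one is loaded and clearly heavier. Lift each jar clear of the mat in turn (at least a few centimetres) and feel its weight, standing it back upright on the mat and letting go before taking the other; then lift the heavier one and finish while holding it still and upright over the middle of the code reader's window, with about 5 cm of air between its underside and the glass, the lighter jar left standing on the mat. Do not tip a jar over and do not disturb the petri dishes, timer, apple and marker lying around.

Things in the scene. Friction and masses are not known exactly. Their poses are not given: they have to be found in the camera images.
- jar_a_center (a point): one of two closed round steel grinding jars that look exactly alike, 52 mm in diameter and 78 mm tall, the top 20 mm being the fixed knurled lid of the same diameter; this point is its centre, 39 mm above its underside; z is its upright axis. It stands upright on the mat and holds a hidden charge with a few mm of play. One jar weighs roughly 0.3 kg, the other 0.6 to 0.75 kg; which is which changes from start to start and cannot be seen, nor told from the name or place
- jar_b_center (a point): one of two closed round steel grinding jars that look exactly alike, 52 mm in diameter and 78 mm tall, the top 20 mm being the fixed knurled lid of the same diameter; this point is its centre, 39 mm above its underside; z is its upright axis. It stands upright on the mat and holds a hidden charge with a few mm of play. One jar weighs roughly 0.3 kg, the other 0.6 to 0.75 kg; which is which changes from start to start and cannot be seen, nor told from the name or place
- jar_a: the jar whose centre is point jar_a_center; origin at the centre of its underside, z up along its axis
- jar_b: the jar whose centre is point jar_b_center; origin at the centre of its underside, z up along its axis
- mat: flat black rubber mat, fixed, 140 (x) x 240 (y) x 5 mm, both jars stand on it side by side along its long y axis, 110 to 160 mm apart; origin at the centre of its underside, on the worktop
- reader: low grey code reader, fixed, 120 x 120 mm and 30 mm high, with a square black window in its top; origin at the centre of its underside
- reader_window (a point): centre of the reader's window, level with its top, 30 mm above the worktop; z points up
- petri_stack: bystander: white stack of petri dishes, 90 mm across, 32 mm high, loose; origin at the centre of its underside
- timer: bystander: small white timer with three buttons, 66 x 66 x 19 mm, loose; origin at the centre of its underside
- apple_1: bystander: apple, 71 mm across, 73 mm high, loose; origin at the centre of its underside
- marker_1: bystander: white marker pen with a coloured cap lying flat along its y axis, 122 mm long, 14 mm thick, loose; origin at the centre of its underside
There are look-alikes about, which are no part of the job. Leave any blue look-alike of the jar_b alone.

How it is judged:
By the outcome, as a careful person would: the job done as asked, in the order asked, and still so for the second after the job is handed in, while the arm keeps its last pose, push and grip.
It also fails if it takes over 67 s, if anything falls off the work surface, if the arm or the gripper's body presses on something with over 40 N, if the wrist force passes 120 N, or if a joint passes its speed limit or range.

## Working session

There is one attempt and no reset: what is moved stays moved. The work goes in short steps, Python scripts to look and compute and a shell command to move; the robot and the scene stay as the last step left them, time stands still between calls to the robot, and variables do not carry over. Pictures are saved under pics/ and viewed, and the job is handed in when it is done.

```bash
ls; mkdir -p pics; python3 - <<'E'
from workcell import sensors, imaging, spotter
import cv2
s=sensors.get_state(); print(s)
for n in ("top","side","wrist"):
    im=imaging.grab_frame(n); cv2.imwrite(f"pics/{n}0.png",im); print(n,imaging.camera_params(n))
E
```

```text
pics
{'t': 0.0, 'joint_pos': array([-1.25698253e+00,  1.26353044e-01, -4.06167545e-02,  1.40540727e+00,
        2.42605989e-05,  1.57081909e+00]), 'joint_velocities': array([-1.77976259e-03, -8.47992099e-04,  1.50616554e-03,  1.12316408e-03,
       -3.97229786e-05, -1.90054394e-04]), 'effort': array([-2.30961530e-03, -4.35909641e+01,  3.52924240e+01,  1.69902679e-02,
       -2.81150915e-04,  7.38221388e-06]), 'eef_pos': array([ 0.16193934, -0.49896129,  0.23053861]), 'tool_rot': array([-3.14001192e+00, -2.42245885e-05,  3.13791000e-01]), 'contact_force': array([ 0.30839675, -0.73362522,  0.1915828 ]), 'moment': array([-0.04861469,  0.05304768, -0.03086478]), 'opening': 0.08529876323520212}
top {'vertical_fov': 46.61326383509838, 'cx': 322.61580716300085, 'cy': 247.90356670115213, 'camera_from_world': array([[ 4.60216065e-03, -9.99757667e-01, -2.15273471e-02,
         1.16137873e-02],
       [ 9.86124037e-01,  9.64836392e-04,  1.66007388e-01,
        -5.48712251e-01],
       [-1.65946388e-01, -2.19926271e-02,  9.85889507e-01,
        -1.29292483e+00],
       [ 0.00000000e+00,  0.00000
[... 159 characters left out ...]
world': array([[ 0.93493003, -0.3547807 , -0.00604104, -0.54122928],
       [ 0.22735309,  0.58588365,  0.77785019, -0.17497525],
       [-0.27242689, -0.72860895,  0.62842071, -0.76317548],
       [ 0.        ,  0.        ,  0.        ,  1.        ]])}
wrist {'vertical_fov': 58.572373991561165, 'cx': 323.7503339566014, 'cy': 237.8520457893731, 'hand_eye': array([[-3.14493256e-04,  9.64045757e-01,  2.65736108e-01,
         6.78779978e-02],
       [ 9.99999938e-01,  3.44474442e-04, -6.62156465e-05,
        -5.30213133e-04],
       [-1.55374211e-04,  2.65736070e-01, -9.64045806e-01,
        -1.42320434e-01],
       [ 0.00000000e+00,  0.00000000e+00,  0.00000000e+00,
         1.00000000e+00]])}
```

View pics/top0.png

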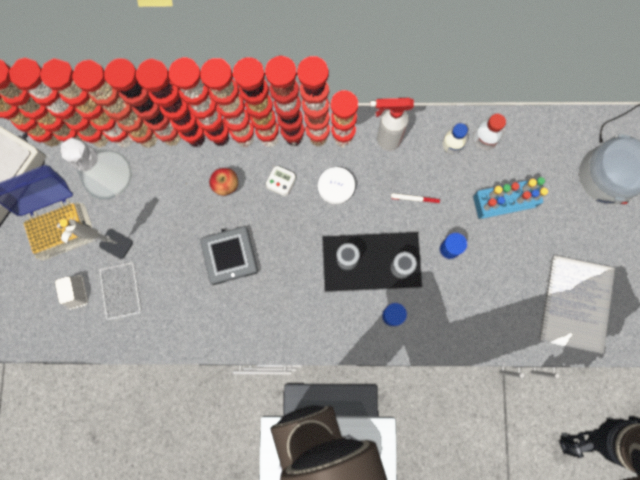

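View pics/side0.png

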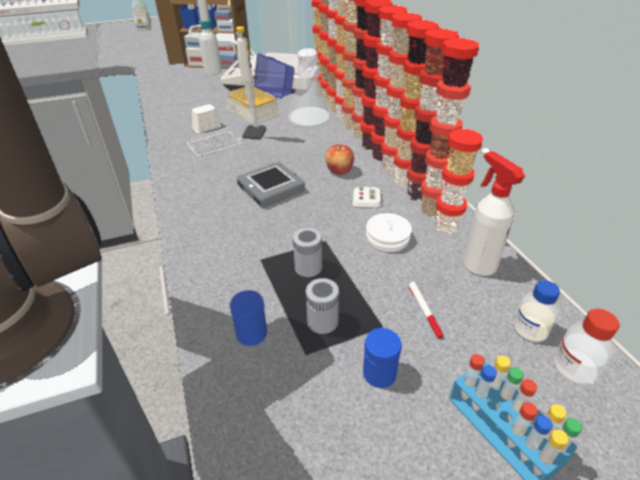

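The top view shows two grey steel jars on the black mat at about (348,256) and (404,264). Blue look-alikes stand off the mat at (395,314) and (455,245). The reader is at (228,254). The two grey jars on the mat fit the description, since they are steel and stand side by side along y. I'll confirm them in a crop and measure them.

```bash
cat > h.py <<'E'
import numpy as np, cv2
from scipy.optimize import least_squares
from workcell import sensors, imaging, spotter
def proj(cp,P):
    P=np.atleast_2d(P); T=cp["camera_from_world"]; c=P@T[:3,:3].T+T[:3,3]
    f=240/np.tan(np.radians(cp["vertical_fov"])/2)
    return np.c_[cp["cx"]+f*c[:,0]/-c[:,2], cp["cy"]+f*(-c[:,1])/-c[:,2]]
def ray(cp,uv,z):
    T=cp["camera_from_world"]; f=240/np.tan(np.radians(cp["vertical_fov"])/2)
    d=np.array([(uv[0]-cp["cx"])/f,-(uv[1]-cp["cy"])/f,-1])@T[:3,:3]; o=-T[:3,:3].T@T[:3,3]
    return o+d*(z-o[2])/d[2]
def cyl(x,y,z0=.005,h=.078,r=.026):
    a=np.linspace(0,2*np.pi,60)
    return np.r_[[[x+r*np.cos(t),y+r*np.sin(t),z] for z in (z0,z0+h) for t in a]]
def mask(cp,P):
    m=np.zeros((480*4,640*4),np.uint8)
    cv2.fillConvexPoly(m,cv2.convexHull((proj(cp,P)*4+1.5).round().astype(np.int32)),1); return m
def cen(cp,P):
    m=cv2.moments(mask(cp,P),True); return np.array([m['m10']/m['m00']-1.5,m['m01']/m['m00']-1.5])/4, m['m00']/16
E
python3 - <<'E'
from h import *
out={}
for n in ("top","side"):
    im=imaging.grab_frame(n); cp=imaging.camera_params(n)
    for tgt in ("jar_a","reader","reader_window","mat","petri_stack","timer","apple_1","marker_1"):
        for r in spotter.regions_of(n,tgt)[:5]:
            m=cv2.moments(r["pixels"].astype(np.uint8),True)
            if m['m00']<5: continue
            c=np.array([m['m10'],m['m01']])/m['m00']
            z={"jar_a":.044,"reader":.03,"reader_window":.03,"petri_stack":.016,"timer":.01,"apple_1":.035}.get(tgt,.006)
            print(n,tgt,round(r["p"],2),c.round(1),int(m['m00']),r["box"],ray(cp,c,z).round(3))
            if tgt=="jar_a":
                x0=ray(cp,c,.044)[:2]
                s=least_squares(lambda p:cen(cp,cyl(*p))[0]-c,x0,diff_step=1e-2)
                print("   fit",s.x.round(4),"area",cen(cp,cyl(*s.x))[1],s.cost)
im=cv2.imread("pics/top0.png")[215:345,195:480]; cv2.imwrite("pics/crop0.png",cv2.resize(im,None,fx=2.8,fy=2.8,interpolation=cv2.INTER_CUBIC))
E
```

```text
top jar_a 0.87 [393.9 314.4] 468 [380.5, 304.0, 409.6, 326.6] [ 0.39  -0.155  0.044]
   fit [ 0.39   -0.1541] area 485.5625 0.00011554071214902836
top jar_a 0.75 [402.7 264.4] 498 [391.6, 249.3, 415.6, 279.8] [ 0.509 -0.178  0.044]
   fit [ 0.5085 -0.1774] area 511.3125 1.6923198646871573e-05
top jar_a 0.68 [452.6 245.5] 570 [438.6, 234.0, 463.7, 261.2] [ 0.555 -0.298  0.044]
   fit [ 0.5544 -0.2972] area 571.0 5.490538619197337e-05
top jar_a 0.64 [347.3 255.3] 479 [338.4, 242.1, 359.5, 271.5] [ 0.531 -0.046  0.044]
   fit [ 0.53  -0.046] area 484.625 0.00013556601666365458
top reader 0.66 [228.2 254.5] 2478 [199.0, 224.8, 252.7, 281.3] [0.535 0.244 0.03 ]
top reader 0.55 [347.3 255.5] 442 [339.3, 243.6, 358.9, 268.5] [ 0.533 -0.046  0.03 ]
top reader_window 0.87 [228.4 254.9] 2471 [198.9, 225.9, 261.1, 285.9] [0.534 0.243 0.03 ]
top reader_window 0.39 [347.1 255.5] 458 [336.4, 242.3, 357.5, 272.8] [ 0.533 -0.046  0.03 ]
top mat 0.63 [370.  261.1] 4295 [318.4, 232.5, 421.6, 289.9] [ 0.523 -0.103  0.006]
top petri_stack 0.87 [335.8 184.5] 1026 [320.1, 168.8, 353.2, 202.2] [ 0.715 -0.0
[... 1029 characters left out ...]
 ]
side reader 0.5 [307.1 251.6] 1243 [296.4, 228.1, 324.0, 276.9] [ 0.531 -0.032  0.03 ]
side reader_window 0.84 [270.5 184. ] 1920 [234.7, 164.1, 301.7, 208.5] [0.528 0.216 0.03 ]
side mat 0.88 [319.  300.1] 5301 [259.0, 239.1, 383.7, 355.2] [ 0.517 -0.134  0.006]
side mat 0.27 [322.2 305.5] 1665 [305.5, 279.3, 339.9, 332.9] [ 0.518 -0.148  0.006]
side petri_stack 0.63 [387.9 232.3] 1439 [366.4, 212.5, 411.9, 253.4] [ 0.709 -0.022  0.016]
side timer 0.75 [366.2 197.7] 565 [349.8, 184.4, 379.1, 208.3] [0.723 0.113 0.01 ]
side apple_1 0.9 [339.2 159. ] 728 [320.9, 142.0, 353.8, 174.7] [0.714 0.254 0.035]
side marker_1 0.87 [426.4 311.4] 429 [413.7, 281.5, 442.6, 337.4] [ 0.68  -0.225  0.006]
```

View pics/crop0.png

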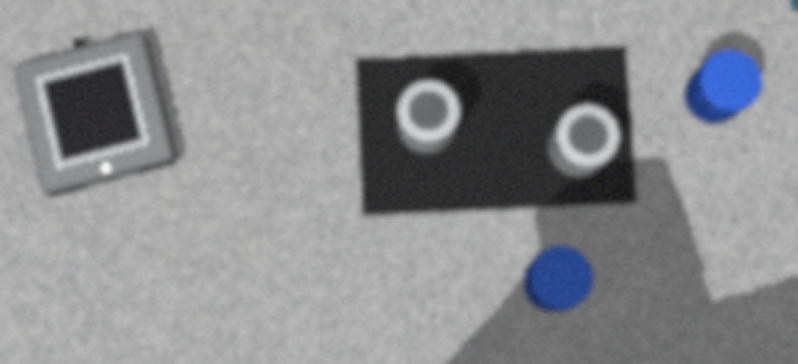

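The crop confirms two steel jars on the mat and two blue look-alikes off it. L is about (0.529,-0.047), R about (0.507,-0.179), and the window about (0.533,0.24). I'll move to an overview pose with yaw 0.

```bash
python3 -m inch '0.01 -0.007 -0.005 0 0 0.01;0.03 -0.02 -0.01 0 0 0.03;0.055 -0.037 -0.015 0 0 0.05;0.08 -0.055 -0.02 0 0 0.07;0.11 -0.074 -0.02 0 0 0.09;0.14 -0.094 -0.02 0 0 0.12;0.17 -0.114 -0.02 0 0 0.14;0.2 -0.134 -0.02 0 0 0.16;0.23 -0.154 -0.02 0 0 0.18;0.26 -0.174 -0.02 0 0 0.2;0.29 -0.194 -0.02 0 0 0.23;0.32 -0.214 -0.02 0 0 0.25;0.35 -0.234 -0.02 0 0 0.27;0.375 -0.25 -0.02 0 0 0.29;0.395 -0.263 -0.02 0 0 0.3;0.408 -0.272 -0.02 0 0 0.314;0.413 -0.275 -0.02 0 0 0.314;0.413 -0.275 -0.02 0 0 0.314;0.413 -0.275 -0.02 0 0 0.314'
cat >> h.py <<'E'
from scipy.spatial.transform import Rotation as Ro
def wristcp():
    s=sensors.get_state(); im=imaging.grab_frame("wrist"); cp=dict(imaging.camera_params("wrist"))
    W=np.eye(4); W[:3,:3]=Ro.from_euler("xyz",s["tool_rot"]).as_matrix(); W[:3,3]=s["eef_pos"]
    cp["camera_from_world"]=np.linalg.inv(W@cp["hand_eye"]); return s,im,cp
E
python3 - <<'E'
from h import *
s,im,cp=wristcp(); print(s["t"],s["eef_pos"],s["tool_rot"],s["contact_force"],s["joint_pos"].round(3))
cv2.imwrite("pics/w1.png",im)
for r in spotter.regions_of("wrist","jar_a"):
    m=cv2.moments(r["pixels"].astype(np.uint8),True); c=np.array([m['m10'],m['m01']])/m['m00']
    q=least_squares(lambda p:cen(cp,cyl(*p))[0]-c,ray(cp,c,.044)[:2],diff_step=1e-2)
    print(round(r["p"],2),c.round(1),m['m00'],r["box"],q.x.round(4),cen(cp,cyl(*q.x))[1])
E
```

```text
t: 2.63
eef_pos: [0.4697, -0.1106, 0.2512]
tool_rot: [3.141, 0.0, 0.0]
contact_force: [-0.0, 0.2, 0.4]
opening: 0.0853
2.6333 [ 0.46969957 -0.11058256  0.25124434] [3.14124771e+00 4.62004778e-04 4.09515138e-04] [-0.03432839  0.2338753   0.35461582] [-0.231  0.047 -0.083  1.441 -0.     2.91 ]
0.91 [375.4 295. ] 4590.0 [347.7, 250.8, 409.7, 340.1] [ 0.3934 -0.1538] 4850.5
0.69 [237.1 131.5] 4798.0 [197.5, 96.0, 281.8, 167.5] [ 0.5285 -0.0458] 4994.25
0.62 [571.5  94.6] 7293.0 [512.5, 56.6, 629.5, 133.0] [ 0.5549 -0.2953] 7786.25
0.59 [412.5 158.7] 4826.0 [370.7, 122.0, 457.9, 194.8] [ 0.5084 -0.1772] 4907.125
```

View pics/w1.png

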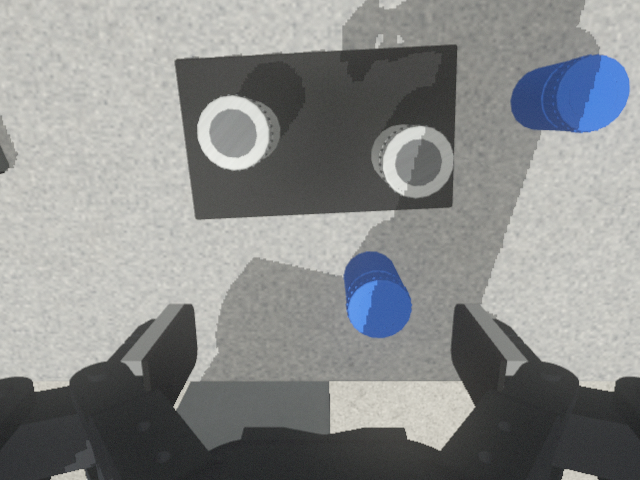

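The wrist picture agrees with the other views. L at (232,131) gives (0.5285,-0.046) and R at (415,160) gives (0.508,-0.1775), 133 mm apart. J6 would leave its range over the reader at yaw 0, so I'll work at yaw 90° (jaws along world x). Next I go above R.

```bash
python3 -m inch '0.002 0.004 0.005 0 0 -0.06;0.005 0.008 0.011 0 0 -0.16;0.008 0.013 0.017 0 0 -0.27;0.011 0.018 0.024 0 0 -0.38;0.014 0.023 0.031 0 0 -0.49;0.017 0.028 0.038 0 0 -0.6;0.02 0.033 0.045 0 0 -0.71;0.023 0.038 0.052 0 0 -0.82;0.026 0.043 0.059 0 0 -0.93;0.029 0.048 0.066 0 0 -1.04;0.031 0.053 0.072 0 0 -1.15;0.033 0.057 0.078 0 0 -1.26;0.035 0.061 0.083 0 0 -1.37;0.037 0.064 0.087 0 0 -1.47;0.038 0.066 0.09 0 0 -1.54;0.0385 0.067 0.09 0 0 -1.571;0.0385 0.067 0.09 0 0 -1.571;0.0385 0.067 0.09 0 0 -1.571'
python3 - <<'E'
from h import *
s,im,cp=wristcp(); print(s["t"],s["eef_pos"],s["tool_rot"],s["contact_force"],s["joint_pos"].round(3))
cv2.imwrite("pics/w2.png",im)
for r in spotter.regions_of("wrist","jar_a"):
    m=cv2.moments(r["pixels"].astype(np.uint8),True); c=np.array([m['m10'],m['m01']])/m['m00']
    q=least_squares(lambda p:cen(cp,cyl(*p))[0]-c,ray(cp,c,.044)[:2],diff_step=1e-2)
    print(round(r["p"],2),c.round(1),m['m00'],r["box"],q.x.round(4),cen(cp,cyl(*q.x))[1])
E
```

```text
t: 4.23
eef_pos: [0.5073, -0.179, 0.1616]
tool_rot: [-3.142, 0.0, 1.567]
contact_force: [-0.2, -0.6, -0.2]
opening: 0.0853
4.2333 [ 0.50728149 -0.1790444   0.16160011] [-3.14156626e+00  4.02067274e-04  1.56722339e+00] [-0.18302982 -0.59902373 -0.22268378] [-0.339  0.159 -0.154  1.258 -0.     1.235]
0.75 [124.7 195.5] 10681.0 [60.2, 146.8, 195.2, 250.5] [ 0.3935 -0.1535] 11361.0625
0.69 [323.9 237.1] 8065.0 [274.9, 179.9, 370.1, 288.4] [ 0.5078 -0.1768] 8355.6875
0.55 [358.9  22.6] 4115.0 [316.1, 2.5, 416.7, 55.6] [ 0.5285 -0.0448] 4095.5625
```

View pics/w2.png

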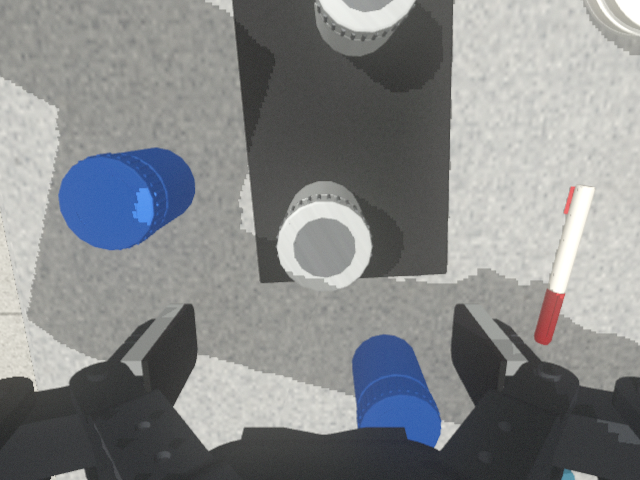

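R at (325,243) gives (0.508,-0.177), so the gripper is aligned to within 2 mm. I'll descend to TCP z of about 0.031, then close and lift 8 cm.

```bash
python3 -m inch '0.001 0 0.005 0 0 0;0.002 0.0005 0.015 0 0 0;0.002 0.0005 0.03 0 0 0;0.002 0.0005 0.045 0 0 0;0.002 0.0005 0.06 0 0 0;0.002 0.0005 0.075 0 0 0;0.002 0.0005 0.09 0 0 0;0.002 0.0005 0.105 0 0 0;0.002 0.0005 0.117 0 0 0;0.002 0.0005 0.125 0 0 0;0.002 0.0005 0.129 0 0 0;0.002 0.0005 0.13 0 0 0;0.002 0.0005 0.13 0 0 0;0.002 0.0005 0.13 0 0 0'
python3 -m inch '0 0 0 0 0 0;0 0 0 0 0 0;0 0 0 0 0 0;0 0 0 0 0 0;0 0 0 0 0 0;0 0 0 0 0 0;0 0 0 0 0 0;0 0 0 0 0 0;0 0 0 0 0 0;0 0 0 0 0 0;0 0 0 0 0 0;0 0 0 0 0 0' 0
```

```text
t: 5.5
eef_pos: [0.5085, -0.1768, 0.0323]
tool_rot: [3.14, 0.001, 1.568]
contact_force: [-0.2, -0.7, 0.7]
opening: 0.0853
t: 6.5
eef_pos: [0.509, -0.1771, 0.0333]
tool_rot: [3.139, 0.001, 1.568]
contact_force: [-2.4, -0.3, 6.8]
opening: 0.051
```

```bash
python3 -m inch '0 0 -0.002 0 0 0;0 0 -0.006 0 0 0;0 0 -0.012 0 0 0;0 0 -0.02 0 0 0;0 0 -0.028 0 0 0;0 0 -0.036 0 0 0;0 0 -0.044 0 0 0;0 0 -0.052 0 0 0;0 0 -0.06 0 0 0;0 0 -0.068 0 0 0;0 0 -0.075 0 0 0;0 0 -0.08 0 0 0;0 0 -0.08 0 0 0;0 0 -0.08 0 0 0;0 0 -0.08 0 0 0;0 0 -0.08 0 0 0'
for i in 1 2 3; do python3 -m inch '0 0 0 0 0 0;0 0 0 0 0 0' | grep -E "force|opening|eef"; done
python3 - <<'E'
from h import *
print(sensors.get_state())
cv2.imwrite("pics/s3.png",imaging.grab_frame("side"))
E
```

```text
t: 7.83
eef_pos: [0.5084, -0.1768, 0.1127]
tool_rot: [3.14, 0.001, 1.568]
contact_force: [-0.0, -0.2, -2.7]
opening: 0.0511
eef_pos: [0.5081, -0.1767, 0.1122]
contact_force: [0.0, 0.1, -4.1]
opening: 0.0511
eef_pos: [0.508, -0.1767, 0.1119]
contact_force: [0.2, 0.2, -2.2]
opening: 0.051
eef_pos: [0.5079, -0.1766, 0.1119]
contact_force: [0.8, -0.2, -3.1]
opening: 0.0512
{'t': 8.3333, 'joint_pos': array([-3.34439972e-01,  1.76011199e-01, -2.43653833e-01,  1.15097216e+00,
       -4.86568153e-04,  1.23904298e+00]), 'joint_velocities': array([-1.01300350e-03, -3.38572291e-04,  7.72414267e-04,  9.64801131e-04,
       -6.64980203e-05,  1.32431200e-03]), 'effort': array([-6.99833527e-04, -4.74315262e+01,  3.56344163e+01, -1.12562385e-02,
       -6.11050433e-03,  7.49646830e-06]), 'eef_pos': array([ 0.50791289, -0.17664856,  0.11185515]), 'tool_rot': array([-3.14158464e+00,  5.11867355e-04,  1.56810966e+00]), 'contact_force': array([ 0.76504653, -0.16384687, -3.09234498]), 'moment': array([ 0.06095437, -0.02385161,  0.00938953]), 'opening': 0.05119229182305195}
```

View pics/s3.png

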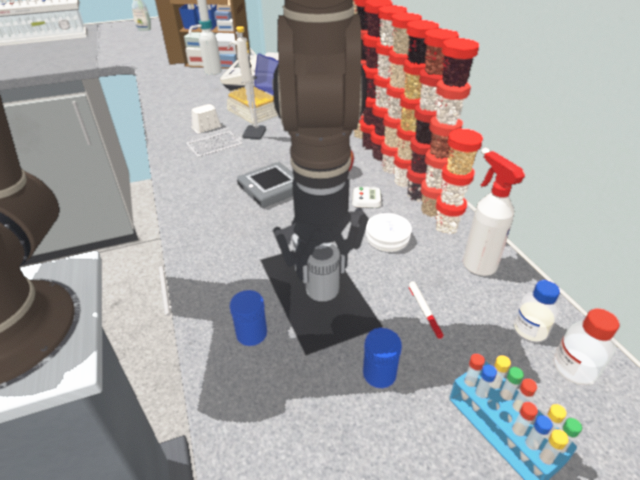

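R is clear of the mat and upright, and it reads about 3 N, so it is the lighter jar. I'll set it back down.

```bash
python3 -m inch '0 0 0.003 0 0 0;0 0 0.009 0 0 0;0 0 0.017 0 0 0;0 0 0.025 0 0 0;0 0 0.033 0 0 0;0 0 0.041 0 0 0;0 0 0.049 0 0 0;0 0 0.057 0 0 0;0 0 0.064 0 0 0;0 0 0.069 0 0 0;0 0 0.072 0 0 0;0 0 0.074 0 0 0;0 0 0.0755 0 0 0;0 0 0.0765 0 0 0;0 0 0.0775 0 0 0;0 0 0.0775 0 0 0;0 0 0.0775 0 0 0'
```

```text
t: 9.8
eef_pos: [0.5081, -0.1767, 0.0346]
tool_rot: [3.141, 0.001, 1.568]
contact_force: [-0.8, -1.0, -3.6]
opening: 0.0512
```

```bash
python3 -m inch '0 0 0.0005 0 0 0;0 0 0.001 0 0 0;0 0 0.0015 0 0 0;0 0 0.002 0 0 0;0 0 0.002 0 0 0;0 0 0.002 0 0 0'
```

```text
t: 10.3
eef_pos: [0.5082, -0.1768, 0.0333]
tool_rot: [3.141, 0.001, 1.568]
contact_force: [-3.2, 0.6, 5.6]
opening: 0.0511
```

Contact: the reading is +5.6 N where it was −3. I'll release slowly, without moving, before rising.

```bash
python3 -m inch '0 0 0 0 0 0;0 0 0 0 0 0;0 0 0 0 0 0;0 0 0 0 0 0;0 0 0 0 0 0;0 0 0 0 0 0;0 0 0 0 0 0;0 0 0 0 0 0;0 0 0 0 0 0' 1
python3 -m inch '0 0 -0.004 0 0 0;0 0 -0.012 0 0 0;0 0 -0.024 0 0 0;0 0 -0.038 0 0 0;0 0 -0.054 0 0 0;0 0 -0.07 0 0 0;0 0 -0.086 0 0 0;0 0 -0.1 0 0 0;0 0 -0.112 0 0 0;0 0 -0.121 0 0 0;0 0 -0.127 0 0 0;0 0 -0.13 0 0 0;0 0 -0.13 0 0 0'
python3 - <<'E'
from h import *
s,im,cp=wristcp(); print(s["t"],s["eef_pos"],s["tool_rot"],s["contact_force"])
cv2.imwrite("pics/w4.png",im)
for r in spotter.regions_of("wrist","jar_a"):
    m=cv2.moments(r["pixels"].astype(np.uint8),True); c=np.array([m['m10'],m['m01']])/m['m00']
    q=least_squares(lambda p:cen(cp,cyl(*p))[0]-c,ray(cp,c,.044)[:2],diff_step=1e-2)
    print(round(r["p"],2),c.round(1),m['m00'],r["box"],q.x.round(4),cen(cp,cyl(*q.x))[1])
E
```

```text
t: 11.05
eef_pos: [0.5082, -0.1768, 0.0333]
tool_rot: [3.141, 0.001, 1.568]
contact_force: [0.9, 0.6, 0.5]
opening: 0.0853
t: 12.13
eef_pos: [0.5083, -0.1768, 0.1638]
tool_rot: [3.14, 0.001, 1.568]
contact_force: [-1.0, -0.3, -0.5]
opening: 0.0853
12.1333 [ 0.50828683 -0.17676002  0.16383187] [3.13981856e+00 1.13706998e-03 1.56807645e+00] [-0.95907632 -0.29059651 -0.47528575]
0.66 [390.8 389.3] 6693.0 [350.5, 336.8, 439.4, 444.2] [ 0.5537 -0.2846] 9171.75
0.64 [357.5  24.4] 4615.0 [313.0, 1.6, 418.2, 58.3] [ 0.5284 -0.0449] 4536.8125
0.61 [124.7 198.3] 10240.0 [61.8, 149.7, 193.6, 253.9] [ 0.3934 -0.1534] 11145.125
0.56 [322.9 239.4] 7994.0 [276.9, 182.8, 370.9, 291.8] [ 0.5084 -0.1768] 8228.25
```

View pics/w4.png

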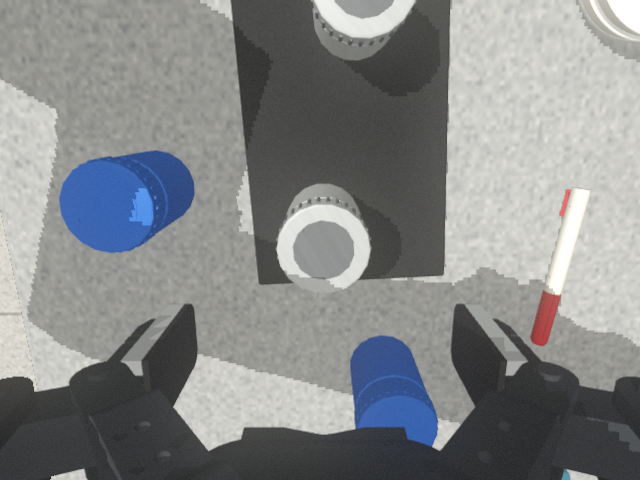

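R stands upright on the mat at (324,247), where it was before. Now over to L.

```bash
python3 -m inch '0.004 0.001 0 0 0 0;0.012 0.002 0 0 0 0;0.024 0.004 0 0 0 0;0.038 0.006 0 0 0 0;0.053 0.008 0 0 0 0;0.068 0.01 0 0 0 0;0.083 0.013 0 0 0 0;0.098 0.015 0 0 0 0;0.111 0.017 0 0 0 0;0.121 0.0185 0 0 0 0;0.128 0.0195 0 0 0 0;0.131 0.02 0 0 0 0;0.131 0.02 0 0 0 0;0.131 0.02 0 0 0 0'
python3 - <<'E'
from h import *
s,im,cp=wristcp(); print(s["t"],s["eef_pos"],s["tool_rot"],s["contact_force"])
cv2.imwrite("pics/w5.png",im)
for r in spotter.regions_of("wrist","jar_a"):
    m=cv2.moments(r["pixels"].astype(np.uint8),True); c=np.array([m['m10'],m['m01']])/m['m00']
    q=least_squares(lambda p:cen(cp,cyl(*p))[0]-c,ray(cp,c,.044)[:2],diff_step=1e-2)
    print(round(r["p"],2),c.round(1),m['m00'],r["box"],q.x.round(4),cen(cp,cyl(*q.x))[1])
E
```

```text
t: 13.4
eef_pos: [0.5282, -0.0458, 0.1626]
tool_rot: [3.141, 0.001, 1.568]
contact_force: [0.4, -0.5, 0.1]
opening: 0.0854
13.4 [ 0.52817634 -0.04578736  0.16263125] [3.14142595e+00 8.27499267e-04 1.56807899e+00] [ 0.41200191 -0.51930993  0.0623989 ]
0.87 [297.4 394. ] 5037.0 [252.7, 351.2, 331.4, 433.1] [ 0.5106 -0.1561] 9139.1875
0.7 [117.2 342.8] 337.0 [100.3, 323.1, 139.9, 362.9] [ 0.3946 -0.1176] 10649.1875
0.63 [322.9 238.8] 8059.0 [275.7, 181.9, 374.6, 291.8] [ 0.5282 -0.045 ] 8299.0625
```

View pics/w5.png

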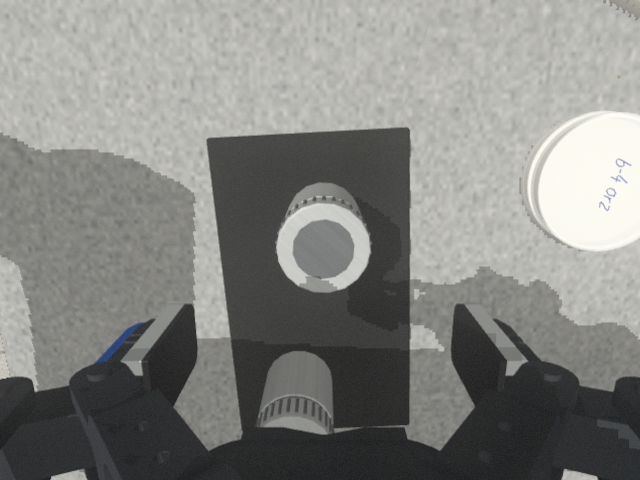

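L at (324,247) is centred under the gripper. I'll descend and grip.

```bash
python3 -m inch '0.0005 0 0.005 0 0 0;0.0005 0 0.015 0 0 0;0.0005 0 0.03 0 0 0;0.0005 0 0.045 0 0 0;0.0005 0 0.06 0 0 0;0.0005 0 0.075 0 0 0;0.0005 0 0.09 0 0 0;0.0005 0 0.105 0 0 0;0.0005 0 0.117 0 0 0;0.0005 0 0.125 0 0 0;0.0005 0 0.129 0 0 0;0.0005 0 0.13 0 0 0;0.0005 0 0.13 0 0 0;0.0005 0 0.13 0 0 0'
python3 -m inch '0 0 0 0 0 0;0 0 0 0 0 0;0 0 0 0 0 0;0 0 0 0 0 0;0 0 0 0 0 0;0 0 0 0 0 0;0 0 0 0 0 0;0 0 0 0 0 0;0 0 0 0 0 0;0 0 0 0 0 0;0 0 0 0 0 0;0 0 0 0 0 0' 0
python3 -m inch '0 0 -0.002 0 0 0;0 0 -0.006 0 0 0;0 0 -0.012 0 0 0;0 0 -0.02 0 0 0;0 0 -0.028 0 0 0;0 0 -0.036 0 0 0;0 0 -0.044 0 0 0;0 0 -0.052 0 0 0;0 0 -0.06 0 0 0;0 0 -0.068 0 0 0;0 0 -0.075 0 0 0;0 0 -0.08 0 0 0;0 0 -0.08 0 0 0;0 0 -0.08 0 0 0;0 0 -0.08 0 0 0;0 0 -0.08 0 0 0'
for i in 1 2 3; do python3 -m inch '0 0 0 0 0 0;0 0 0 0 0 0' | grep -E "force|opening|eef"; done
```

```text
t: 14.67
eef_pos: [0.5286, -0.0458, 0.0332]
tool_rot: [3.14, 0.001, 1.567]
contact_force: [0.7, 0.1, 0.6]
opening: 0.0855
t: 15.67
eef_pos: [0.5287, -0.0459, 0.0341]
tool_rot: [3.14, 0.001, 1.567]
contact_force: [-3.2, -0.3, 5.3]
opening: 0.0503
t: 17.0
eef_pos: [0.5282, -0.0458, 0.1135]
tool_rot: [3.141, 0.001, 1.567]
contact_force: [0.6, 0.6, -7.0]
opening: 0.0508
eef_pos: [0.5279, -0.0457, 0.113]
contact_force: [1.1, 0.6, -6.2]
opening: 0.0508
eef_pos: [0.5277, -0.0457, 0.1127]
contact_force: [-1.1, 0.1, -7.2]
opening: 0.051
eef_pos: [0.5276, -0.0457, 0.1126]
contact_force: [-0.2, -0.2, -6.5]
opening: 0.0506
```

L reads about 6.7 N against R's 3 N, so L is the heavier. Following the order literally, I'll stand it back on the mat and let go, then take it again.

```bash
python3 -m inch '0 0 0.003 0 0 0;0 0 0.009 0 0 0;0 0 0.017 0 0 0;0 0 0.025 0 0 0;0 0 0.033 0 0 0;0 0 0.041 0 0 0;0 0 0.049 0 0 0;0 0 0.057 0 0 0;0 0 0.064 0 0 0;0 0 0.069 0 0 0;0 0 0.072 0 0 0;0 0 0.074 0 0 0;0 0 0.0755 0 0 0;0 0 0.0765 0 0 0;0 0 0.0775 0 0 0;0 0 0.0775 0 0 0;0 0 0.0775 0 0 0'
python3 -m inch '0 0 0.0005 0 0 0;0 0 0.001 0 0 0;0 0 0.0015 0 0 0;0 0 0.002 0 0 0;0 0 0.002 0 0 0;0 0 0.002 0 0 0'
```

```text
t: 18.92
eef_pos: [0.5277, -0.0458, 0.0353]
tool_rot: [-3.141, 0.001, 1.567]
contact_force: [-0.4, 0.2, -6.1]
opening: 0.0511
t: 19.42
eef_pos: [0.5279, -0.0458, 0.0341]
tool_rot: [3.141, 0.001, 1.567]
contact_force: [-4.2, 0.3, 4.6]
opening: 0.0505
```

```bash
python3 -m inch '0 0 0 0 0 0;0 0 0 0 0 0;0 0 0 0 0 0;0 0 0 0 0 0;0 0 0 0 0 0;0 0 0 0 0 0;0 0 0 0 0 0;0 0 0 0 0 0;0 0 0 0 0 0;0 0 0 0 0 0;0 0 0 0 0 0;0 0 0 0 0 0' 1
python3 - <<'E'
from h import *
s,im,cp=wristcp(); cv2.imwrite("pics/w6.png",im); cv2.imwrite("pics/s6.png",imaging.grab_frame("side"))
E
```

```text
t: 20.42
eef_pos: [0.5278, -0.0458, 0.0341]
tool_rot: [3.141, 0.001, 1.567]
contact_force: [0.1, 0.4, 0.5]
opening: 0.0853
```

View pics/s6.png

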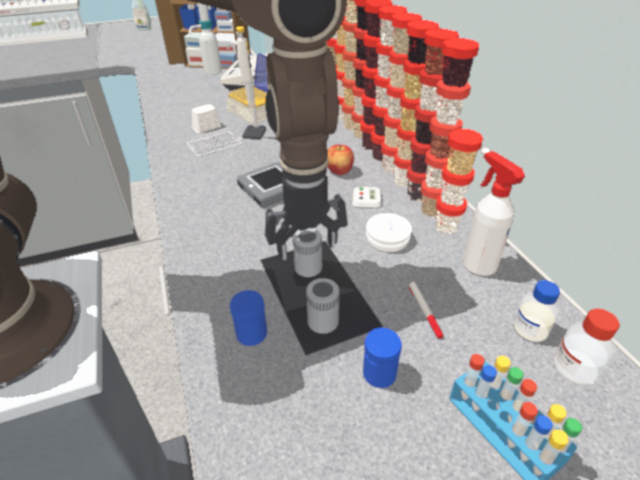

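View pics/w6.png

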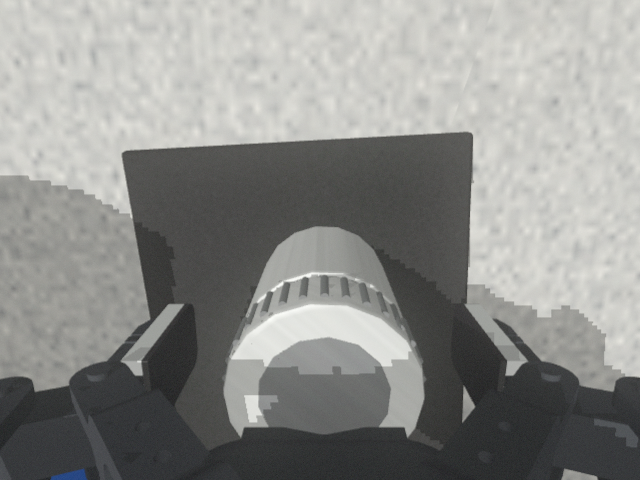

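Both jars stand upright on the mat, L at (307,254) and R at (322,307) in the side view, and L is free between the open fingers. I'll regrip L and lift it 12 cm.

```bash

python3 -m inch '0 0 0 0 0 0;0 0 0 0 0 0;0 0 0 0 0 0;0 0 0 0 0 0;0 0 0 0 0 0;0 0 0 0 0 0;0 0 0 0 0 0;0 0 0 0 0 0;0 0 0 0 0 0;0 0 0 0 0 0;0 0 0 0 0 0;0 0 0 0 0 0' 0
python3 -m inch '0 0 -0.002 0 0 0;0 0 -0.006 0 0 0;0 0 -0.012 0 0 0;0 0 -0.02 0 0 0;0 0 -0.028 0 0 0;0 0 -0.036 0 0 0;0 0 -0.044 0 0 0;0 0 -0.052 0 0 0;0 0 -0.06 0 0 0;0 0 -0.068 0 0 0;0 0 -0.076 0 0 0;0 0 -0.084 0 0 0;0 0 -0.092 0 0 0;0 0 -0.1 0 0 0;0 0 -0.108 0 0 0;0 0 -0.115 0 0 0;0 0 -0.119 0 0 0;0 0 -0.12 0 0 0;0 0 -0.12 0 0 0;0 0 -0.12 0 0 0'
python3 - <<'E'
# window centre from the bright frame corners in the first top/side pictures
from h import *
for n in ("top","side"):
    im=cv2.imread(f"pics/{n}0.png"); cp=imaging.camera_params(n)
    x0,y0=(196,222) if n=="top" else (236,160)
    c=im[y0:y0+65,x0:x0+70]; g=cv2.cvtColor(c,cv2.COLOR_BGR2GRAY)
    k=(g<55).astype(np.uint8); nn,l,st,ce=cv2.connectedComponentsWithStats(k)
    for i in range(1,nn):
        if st[i,4]>100: print(n,st[i],ce[i]+[x0,y0],ray(cp,ce[i]+[x0,y0],.03).round(4))
E
```

```text
t: 21.52
eef_pos: [0.528, -0.0458, 0.0345]
tool_rot: [3.141, 0.001, 1.567]
contact_force: [-0.8, -0.1, 5.8]
opening: 0.0507
t: 23.18
eef_pos: [0.5277, -0.0457, 0.1541]
tool_rot: [3.142, 0.001, 1.567]
contact_force: [-0.3, 0.1, -5.5]
opening: 0.0506
top [ 17  17  30  31 639] [227.51017214 254.03755869] [0.536  0.2453 0.03  ]
```

L is lifted and reads about −6 N. I'll carry it towards the reader and check the window with the wrist camera on the way.

```bash
python3 -m inch '0.002 0 0 0 0 0;0.006 0 0 0 0 0;0.013 0 0 0 0 0;0.022 0 0 0 0 0;0.033 0.001 0 0 0 0;0.045 0.001 0 0 0 0;0.058 0.001 0 0 0 0;0.071 0.002 0 0 0 0;0.084 0.002 0 0 0 0;0.097 0.002 0 0 0 0;0.11 0.003 0 0 0 0;0.122 0.003 0 0 0 0;0.133 0.003 0 0 0 0;0.143 0.004 0 0 0 0;0.151 0.004 0 0 0 0;0.156 0.004 0 0 0 0;0.159 0.004 0 0 0 0;0.16 0.004 0 0 0 0;0.16 0.004 0 0 0 0;0.16 0.004 0 0 0 0'
python3 - <<'E'
from h import *
s,im,cp=wristcp(); cv2.imwrite("pics/w7.png",im); print(s["eef_pos"],s["contact_force"])
for n in ("wrist","side"):
  if n=="side": im=imaging.grab_frame("side"); cp=imaging.camera_params("side"); cv2.imwrite("pics/s7.png",im)
  for r in spotter.regions_of(n,"reader")[:1]:
    b=[int(v) for v in r["box"]]; print(n,r["p"],b)
E
```

```text
t: 24.85
eef_pos: [0.5323, 0.1139, 0.1539]
tool_rot: [3.142, 0.001, 1.567]
contact_force: [-0.5, 0.5, -7.1]
opening: 0.0506
[0.53226383 0.11389549 0.15392995] [-0.50294941  0.52822674 -7.05692601]
wrist 0.75 [220, 0, 447, 132]
side 0.69 [238, 164, 304, 209]
```

View pics/w7.png

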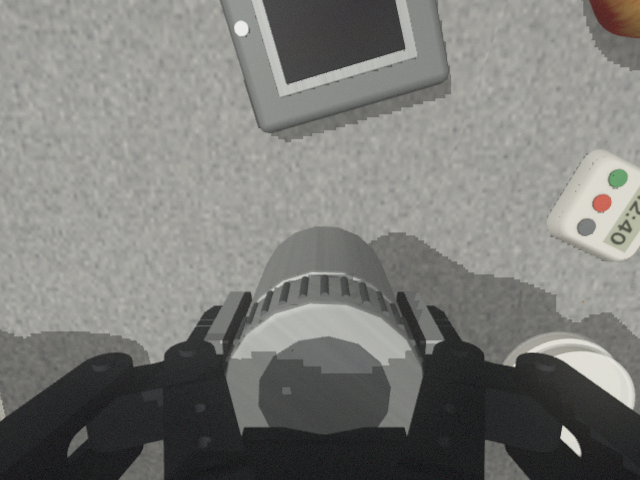

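View pics/s7.png

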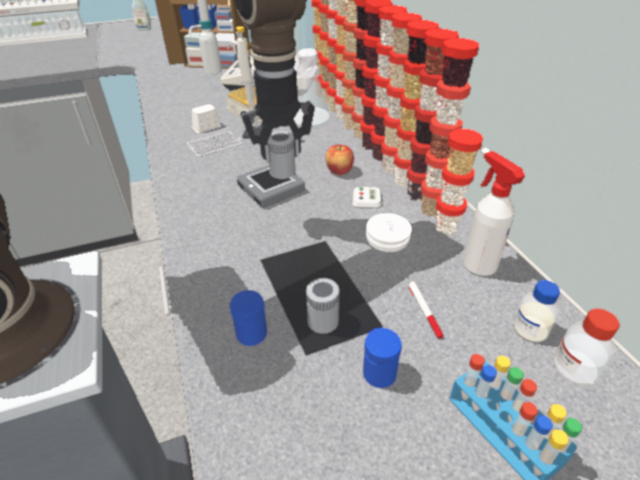

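The near half of the window is in view at (345,40), and the jar is held upright. I'll move 6 cm further to see the whole window.

```bash
python3 -m inch '0.002 0 0 0 0 0;0.006 0 0 0 0 0;0.012 0 0 0 0 0;0.02 0 0 0 0 0;0.029 0 0 0 0 0;0.038 0 0 0 0 0;0.046 0 0 0 0 0;0.053 0 0 0 0 0;0.058 0 0 0 0 0;0.06 0 0 0 0 0;0.06 0 0 0 0 0;0.06 0 0 0 0 0'
python3 - <<'E'
from h import *
s,im,cp=wristcp(); cv2.imwrite("pics/w8.png",im); print(s["eef_pos"],s["contact_force"])
g=cv2.cvtColor(im,cv2.COLOR_BGR2GRAY)[:260]
k=(g<75).astype(np.uint8); nn,l,st,ce=cv2.connectedComponentsWithStats(k)
for i in range(1,nn):
    if st[i,4]>800:
        print(st[i],ce[i].round(1))
        cn=max(cv2.findContours((l==i).astype(np.uint8),cv2.RETR_EXTERNAL,cv2.CHAIN_APPROX_NONE)[0],key=cv2.contourArea)
        q=cv2.approxPolyDP(cn,0.04*cv2.arcLength(cn,True),True)[:,0].astype(float)
        w=np.array([ray(cp,p,.03) for p in q])[:,:2]; print(q.tolist(),w.round(4).tolist(),w.mean(0).round(4))
E
```

```text
t: 26.05
eef_pos: [0.5325, 0.1738, 0.1539]
tool_rot: [3.142, 0.001, 1.567]
contact_force: [0.2, 0.2, -6.4]
opening: 0.051
[0.5325098  0.17381515 0.15385226] [ 0.18902671  0.2216086  -6.40310751]
[  274    33   126   152 11221] [340.2 116.4]
[[371.0, 33.0], [274.0, 127.0], [290.0, 184.0], [399.0, 153.0]] [[0.5604, 0.2891], [0.5033, 0.2376], [0.512, 0.2031], [0.5792, 0.2218]] [0.5387 0.2379]
```

View pics/w8.png

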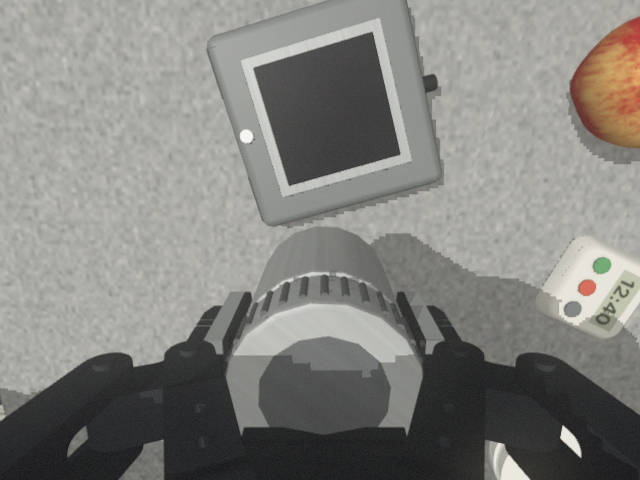

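The whole window shows, with corners at about (254,68), (373,33), (401,154) and (290,186). The threshold clipped one corner, so I'll work out the centre from these corners.

```bash
python3 - <<'E'
from h import *
s=sensors.get_state(); cp=dict(imaging.camera_params("wrist"))
W=np.eye(4); W[:3,:3]=Ro.from_euler("xyz",s["tool_rot"]).as_matrix(); W[:3,3]=s["eef_pos"]
cp["camera_from_world"]=np.linalg.inv(W@cp["hand_eye"])
for q in ([(254,68),(373,33),(401,154),(290,186)],[(241,61),(380,19),(411,161),(284,196)]):
    w=np.array([ray(cp,p,.03)[:2] for p in q]); print(w.round(4).tolist(),w.mean(0),np.linalg.norm(w-np.roll(w,1,0),axis=1))
tp=imaging.camera_params("top"); w=w.mean(0); print(proj(tp,[*w,.03]),proj(imaging.camera_params("side"),[*w,.03]))
print(s["eef_pos"])
E
```

```text
[[0.4929, 0.2707], [0.5616, 0.289], [0.5805, 0.221], [0.5121, 0.2017]] [0.53676676 0.24559982] [0.07158886 0.07111084 0.07052737 0.07113057]
[[0.4856, 0.2745], [0.5654, 0.2962], [0.5868, 0.2168], [0.5081, 0.1954]] [0.53647154 0.24572576] [0.08225103 0.08273008 0.08229325 0.08156186]
[[227.33211446 253.83956856]] [[270.55662507 176.72694804]]
[0.53254333 0.17365239 0.15391286]
```

The centre is (0.5366,0.2456). The square is 71 mm with equal sides, and it agrees with the top view. I'll move over it, then down to TCP z of about 0.110, which puts the underside near 0.080.

```bash
python3 -m inch '0.002 0 0 0 0 0;0.006 0 0 0 0 0;0.013 0.001 0 0 0 0;0.022 0.001 0 0 0 0;0.032 0.002 0 0 0 0;0.042 0.002 0.002 0 0 0;0.051 0.003 0.006 0 0 0;0.059 0.003 0.011 0 0 0;0.065 0.0035 0.017 0 0 0;0.069 0.004 0.023 0 0 0;0.071 0.004 0.029 0 0 0;0.0717 0.004 0.034 0 0 0;0.0717 0.004 0.038 0 0 0;0.0717 0.004 0.041 0 0 0;0.0717 0.004 0.043 0 0 0;0.0717 0.004 0.0435 0 0 0;0.0717 0.004 0.0435 0 0 0;0.0717 0.004 0.0435 0 0 0;0.0717 0.004 0.0435 0 0 0'
python3 - <<'E'
from h import *
s,im,cp=wristcp(); print(s["t"],s["eef_pos"],s["tool_rot"],s["contact_force"],s["joint_velocities"].round(4)); cv2.imwrite("pics/w9.png",im)
for n in ("top","side"):
    im=imaging.grab_frame(n); cp=imaging.camera_params(n)
    for r in spotter.regions_of(n,"jar_a"):
        m=cv2.moments(r["pixels"].astype(np.uint8),True); c=np.array([m['m10'],m['m01']])/m['m00']
        print(n,round(r["p"],2),c.round(1),m['m00'],r["box"])
    P=cyl(.5366,.2456,.08); x=proj(cp,P); print("expected",x.min(0),x.max(0))
    for P in (cyl(.5366,.2456,.08),):
        v=im.copy()
    a,b=(270,170) if n=="side" else (228,250)
    k=im[max(0,b-80):b+80,a-100:a+100].copy(); k=cv2.resize(k,None,fx=3.6,fy=3.6,interpolation=cv2.INTER_CUBIC)
    x=((x-[a-100,max(0,b-80)]+.5)*3.6).round().astype(int); cv2.polylines(k,[x[:60]],True,(0,255,0)); cv2.polylines(k,[x[60:]],True,(0,0,255))
    cv2.imwrite(f"pics/{n}9.png",k); cv2.imwrite(f"pics/{n}9full.png",im)
E
```

```text
t: 27.68
eef_pos: [0.5371, 0.2453, 0.1107]
tool_rot: [3.141, 0.001, 1.566]
contact_force: [0.1, 0.5, -6.9]
opening: 0.0508
27.6833 [0.5370987  0.2452767  0.11073001] [3.14083718e+00 9.74821027e-04 1.56618132e+00] [ 0.10894961  0.54782428 -6.9023937 ] [0.0011 0.0026 0.0012 0.0002 0.0001 0.0018]
top 0.92 [402.6 264. ] 508.0 [389.0, 248.4, 416.1, 277.0]
top 0.85 [394.3 314. ] 484.0 [382.8, 303.5, 407.7, 326.7]
top 0.82 [453.  245.4] 541.0 [438.6, 233.1, 466.7, 260.4]
top 0.73 [227.7 249.2] 221.0 [221.7, 237.5, 235.9, 263.3]
expected [204.66983674 233.23271351] [234.35981863 261.42118483]
side 0.9 [380.9 357.1] 1863.0 [364.6, 328.1, 401.4, 387.9]
side 0.89 [248.4 316.9] 1579.0 [229.6, 288.1, 268.6, 341.8]
side 0.82 [267.6 143.3] 897.0 [256.7, 122.8, 282.4, 165.5]
side 0.74 [425.5 310. ] 421.0 [410.7, 280.1, 441.8, 339.2]
side 0.65 [322.4 305.2] 1581.0 [304.9, 275.8, 341.1, 335.5]
expected [253.81464889 121.50556646] [280.29152943 164.17339473]
```

View pics/side9.png

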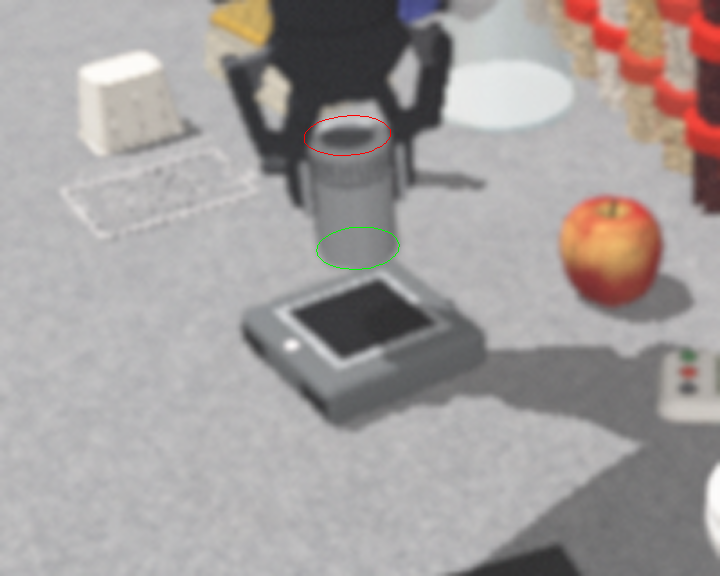

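View pics/side9full.png

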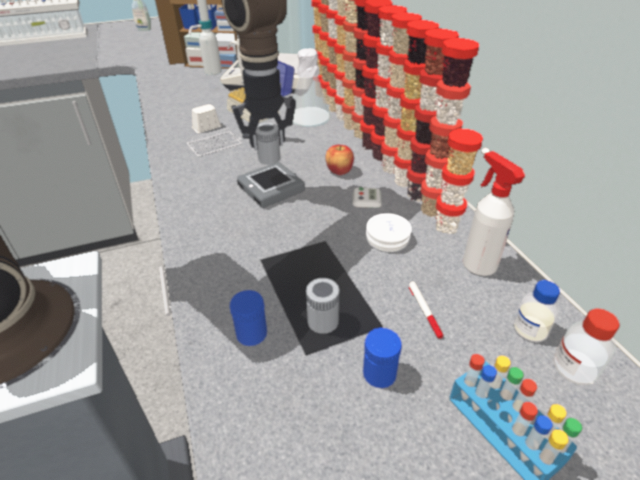

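View pics/w9.png

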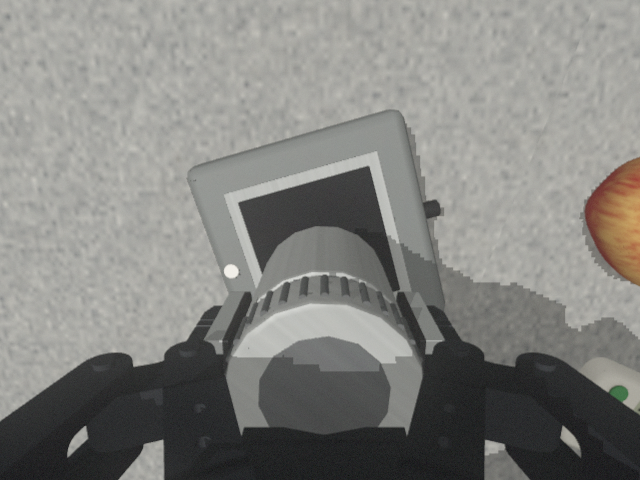

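The jar sits within a pixel of its expected place for a 5 cm gap, upright and over the window, and R stands on the mat at (322,305). I'll let it settle briefly and then hand in.

```bash
python3 -m inch '0 0 0.0005 0 0 0;0 0 0.0005 0 0 0;0 0 0.0005 0 0 0;0 0 0.0005 0 0 0;0 0 0.0005 0 0 0;0 0 0.0005 0 0 0'
python3 - <<'E'
from workcell import ticket
print(ticket.job_done())
E
```

```text
t: 28.43
eef_pos: [0.5369, 0.2453, 0.1099]
tool_rot: [3.141, 0.001, 1.566]
contact_force: [-0.4, 0.5, -6.3]
opening: 0.0506
the job is handed in; nothing more can be done
None
```

I weighed both jars, and the heavier one is now held over the code reader. I handed the job in at 28.4 s, and no verdict was reported.

- **Weighing:** I lifted the mat's right-hand jar (top view) about 8 cm. It read about 3 N, roughly 0.3 kg, and I stood it back and let go. The left-hand jar read about 6.7 N, roughly 0.68 kg. I stood that one back and let go too, then lifted it again as the heavier.
- **Final hold:** By the last readings it is upright and still. The tool is at (0.537, 0.245) and the measured window centre is (0.5366, 0.2456). The underside is about 5 cm above the glass. That height comes from the tool height at set-down, and the side camera agreed to within a pixel.
- **Surroundings:** The last pictures show the lighter jar standing on the mat. The petri dishes, timer, apple, marker and blue look-alikes looked undisturbed, though I did not measure those positions again.
- **Checks that disagreed:**
  - The automatic outline of the window clipped one corner, so I took the centre from its hand-read corners. That agreed with the first top view.
  - In the last top view the gripper hid most of the held jar, so that fit was of no use.

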